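Key and seat the core holder on a label rewinder

TASK

The core holder of the label rewinder has been left lying on top of the three drive dogs instead of over them. With a fingertip against one of its fins, turn it on its spindle until its rim notches drop over the dogs, then press its hub down with a fingertip, firmly but without hammering, until the spring catches give and the disc lies flat and fully home on the drive plate. Only push the holder, never lift it or tip it over, and leave the loose things round the rewinder where they lie.

Things in the scene. Friction and masses are not known exactly. Their poses are not given: they have to be found in the camera images.
- rewinder: Lay-flat label rewinder, fixed: grey housing 50 mm high, from -95 to +95 mm in its x and -145 (black control strip) to +95 mm in its y, with a round dark steel drive plate on top. Origin on the upright spindle's axis at table height, z up. Three white guide rollers, to 100 mm above the table, stand on a bracket along its far side (x = 104 mm, y from -125 to 75 mm).
- plate (a point): Centre of the drive plate's top face (diameter 164, 56 mm above the table), where the spindle rises (diameter 23, 38 mm high). Fully home, the core holder's underside lies on this face and its hub top is 100 mm above the table; the catches keep it there.
- dog (a point): Top centre of one of three equal bright steel drive dogs that stand on the plate at 0, 120 and 240 degrees from the rewinder's +x: radial blocks 9 mm wide, from 58 to 78 mm from the axis, 16 mm high, rounded on top; their outer ends show beyond the holder's rim.
- core_holder: Loose white plastic disc, diameter 140, 5 mm thick, about 150 to 230 g, turning freely on the spindle by a closed hub. Origin on its axis at its underside, z up. As found it lies on the dogs' tops, underside 72 mm above the table. It fits where its yaw equals the rewinder's or differs by a multiple of 120 degrees (within 1.7 degrees); it may be turned either way, starting 20 to 60 degrees from a fit.
- notch (a point): One of three equal rim notches of the holder, at 0, 120 and 240 degrees from its +x: 13 mm wide, open to the rim, from 56 mm radius outward (this point: 63 mm, at the underside). Any notch fits any dog. Over the dogs the holder drops about 4 mm by itself onto the spring catches, and the dogs then stop its turning.
- fin (a point): Middle of the outer part of one of three equal upright fins of the holder, at 60, 180 and 300 degrees from its +x: 5 mm thick, radial, from the hub to 49 mm from the axis, from 5 to 37 mm above the underside (this point: 42 mm from the axis, 18 mm up). Pushed sideways with a few newtons, it turns the holder.
- hub_top (a point): Centre of the flat closed top of the holder's hub, diameter 38, 44 mm above the holder's underside: the place to press. Once the notches are over the dogs, pressing it down with 7 to 15 N for about 12 mm snaps the holder past the catches. More than 45 N is too hard.
- tape_yellow: Bystander: roll of yellow packing tape lying flat, diameter 99, 45 mm high; origin at the centre of its underside.
- fan_module: Bystander: small black case fan 40 x 40 x 15 mm; origin at the centre of its underside.
- bus_tester: Bystander: handheld meter in a dark rubber jacket, 142 x 65 x 30 mm; origin at the centre of its underside.
- usb_stick: Bystander: green memory stick 56 x 18 x 8 mm, lying just in front of the rewinder; origin at the centre of its underside.
- tweezers: Bystander: fine steel tweezers 14 x 128 x 9 mm, lying along the right side of the rewinder; origin at the centre of its underside.
- board: Bystander: green circuit board 75 x 105 x 22 mm; origin at the centre of its underside.

How it is judged:
By the outcome, as a careful person would: the job done as asked, in the order asked, and still so for the second after the job is handed in, with the robot touching nothing.
It also fails if it takes over 40 s, if anything falls off the work surface, if the arm or the gripper's body presses on something with over 40 N, if the wrist force passes 120 N, or if a joint passes its speed limit or range.

ROBOT

A 6-joint arm with a two-finger parallel gripper is mounted at the origin on a cart in front of the work surface, level with it; the furniture and walls round the work are solid. World frame = base frame: x ahead of the robot, y to its left, z up, the work surface at z = 0. Lengths are in m, angles in rad, forces in N, time in s.
With the tool pointing down it reaches from about 0.25 to 0.775 m from the base axis. Payload 4 kg.
Tool frame: the origin (TCP) lies at the very end of the fingers, on their centre line; the grasp point (between the pads) lies 19 mm behind it; y points along the fingers, x is the direction in which the jaws open and shut, and the axes are right-handed (so a half turn about y gives the same grasp; the last joint's range is limited). The gripper opens to 94 mm and grips with 3 to 60 N. Pads are 16 mm wide; open, the fingers measure 119 mm over their backs; the gripper's body (75 mm by 177 mm) begins 78 mm behind the grasp point.
Start: joints at [1.081, 0.087, 1.371, -0, 1.684, -0.103], TCP at [0.207, 0.509, 0.206] pointing down, gripper open.
Joint ranges: [-3.1, 3.1], [-0.76, 2.03], [0.27, 2.55], [-1.08, 4.22], [0.17, 2.65], [-2.57, 2.57]. Speed limits (rad/s): [2.79, 2.79, 3.14, 3.14, 3.14, 3.14].

INTERFACE

Orientations are given as a unit quaternion [w, x, y, z].
In Python, from workcell import r gives the robot as it stands.
- The arm moves only by the tool servo_tool, never from a script. Its argument "increments" is one flat list of numbers, 5 for each row, row after row: the finger opening in mm, from 0 to 94, then the shift along the tool's x, y, z in mm, then the turn about the tool's y in rad. In form: [claw, tx, ty, tz, spin, claw, tx, ty, tz, spin, ...]. A call has 1 to 8 rows; each row shifts and turns the commanded pose from where the row before left it, along the tool's axes as they then stand; what a row does not reach is not made up. A row lasts 1/12 s, in which the tool goes at most 41.7 mm and 7.16 degrees, less where a joint would pass 70% of its speed; a pose out of reach is approached as far as the arm can. A call with a gripper value outside its range is refused whole. The fingers move at their own pace and stop on an object; "force" is the grip in N (left out, the last holds). Time passes only in rows, so rows that do not move let the fingers close. It gives the time, the measured TCP pose, the force and the opening at its end, in the units of the state.
- r.get_state(): the state, without advancing time (a new reading comes with each control period).
- r.get_image(name): name is "side" or "top"; returns (picture, depth): 384x512x3 uint8, blue, green, red; 384x512 float32, m along the optical axis (not along the pixel's ray), 0 where there is no reading.
- r.camera_info(name): a dict with "K" (3x3 intrinsics, pixels), "pose" (4x4, takes a point from camera to world coordinates). Camera axes: x right, y up, looking along -z (the intrinsics and any distortion apply to the point x, -y, -z); pixel columns grow to the right and rows downward; lengths in m; the calibration is good to about 2 mm. A picture is of the moment at which its call begins. camera_info takes no time and is no camera call.
- r.hand_in(): hands the job in, once; it reports no verdict.
The state is a dict: "t": time; "q": joint angles; "qvel": joint speeds; "joint_torque": joint torques, N m; "tool_pos": TCP position; "tool_rot": TCP orientation; "force": force on the tool from outside, world axes, zero at the start; "ft_torque": the same for the moment, N m; "finger_gap": opening from 0.0 (shut) to 1.0 (fully open).
Only numpy, scipy, OpenCV 4.12 (cv2) and the standard library are available. Lean on these libraries where they do the work, as an engineer would, in place of code of your own. Each camera call takes 0.05 s, during which the arm holds its last target.

## Working session

There is one attempt and no reset: what is moved stays moved. The work goes in short steps, Python scripts to look and compute and a tool call to move; the robot and the scene stay as the last step left them, time stands still between calls to the robot, and variables do not carry over. Pictures are saved under pics/ and viewed, and the job is handed in when it is done.

Besides the shell and the picture viewer there is one more tool, called after "Request:" by a JSON object that holds its "name" and its "arguments", one argument or row to a line. servo_tool: Moves the arm, as the interface text tells. Its arguments: {"type":"object","properties":{"increments":{"type":"array","items":{"type":"number"}},"force":{"type":"number"}},"required":["increments"]}

```bash
mkdir -p pics; ls
python3 - <<'E'
from workcell import r
import cv2,numpy as np
s=r.get_state(); print({k:np.round(v,4).tolist() for k,v in s.items()})
for n in ("top","side"):
    im,d=r.get_image(n); cv2.imwrite(f"pics/{n}0.png",im); np.savez(f"{n}0.npz",im=im,d=d)
    c=r.camera_info(n); print(n,{k:(np.round(v,4).tolist() if not isinstance(v,str) else v) for k,v in c.items()})
E
```

```text
pics
{'t': 0.0, 'q': [1.0809, 0.088, 1.3722, -0.0, 1.6836, -0.1031], 'qvel': [0.0013, 0.0008, -0.0002, 0.0006, 0.0022, 0.0009], 'joint_torque': [0.0003, -34.0177, -30.2432, 0.0716, 0.0329, -0.0002], 'tool_pos': [0.2072, 0.5089, 0.2043], 'tool_rot': [-0.5864, 0.5872, 0.3939, -0.3953], 'force': [0.809, -0.4924, 0.7237], 'ft_torque': [0.0714, -0.0212, -0.0544], 'finger_gap': 1.0011}
top {'K': [[407.3207, 0.0, 256.4838], [0.0, 407.3207, 189.0528], [0.0, 0.0, 1.0]], 'pose': [[-0.0238, 0.9964, -0.0811, 0.3754], [-0.9997, -0.023, 0.0107, -0.0954], [0.0088, 0.0814, 0.9966, 1.2456], [0.0, 0.0, 0.0, 1.0]]}
side {'K': [[355.8187, 0.0, 254.8492], [0.0, 355.8187, 193.7154], [0.0, 0.0, 1.0]], 'pose': [[0.9921, 0.0985, -0.0774, 0.3993], [-0.1233, 0.6575, -0.7433, -0.8469], [-0.0223, 0.747, 0.6644, 0.7701], [0.0, 0.0, 0.0, 1.0]]}
```

View pics/top0.png

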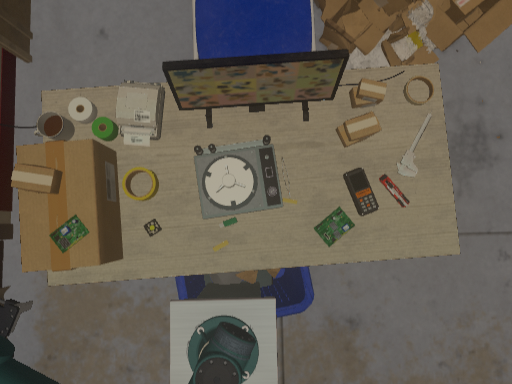

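View pics/side0.png

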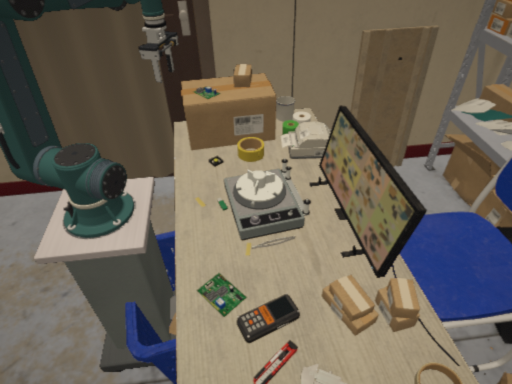

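Run:
```python
import cv2,numpy as np
a=np.load("top0.npz"); im=a['im'][125:245,180:310]; cv2.imwrite("pics/topz.png",cv2.resize(im,None,fx=5,fy=5,interpolation=cv2.INTER_CUBIC))
a=np.load("side0.npz"); im=a['im'][145:265,200:340]; cv2.imwrite("pics/sidez.png",cv2.resize(im,None,fx=5,fy=5,interpolation=cv2.INTER_CUBIC))
```

```text
(no output)
```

View pics/topz.png

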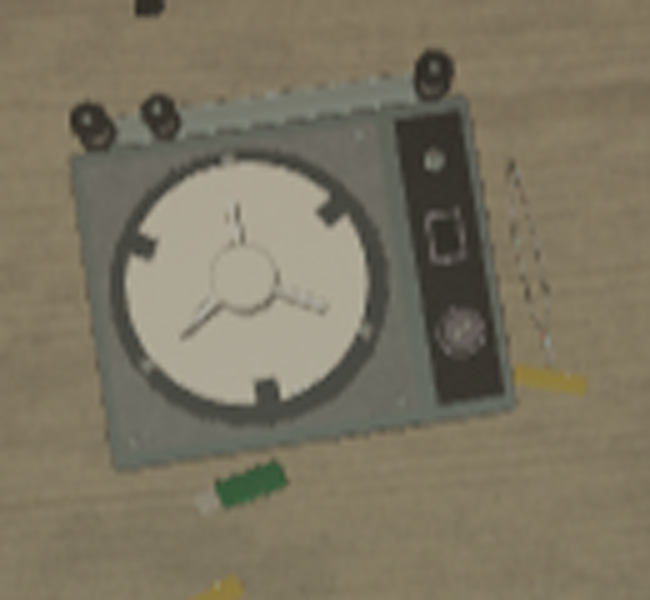

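View pics/sidez.png

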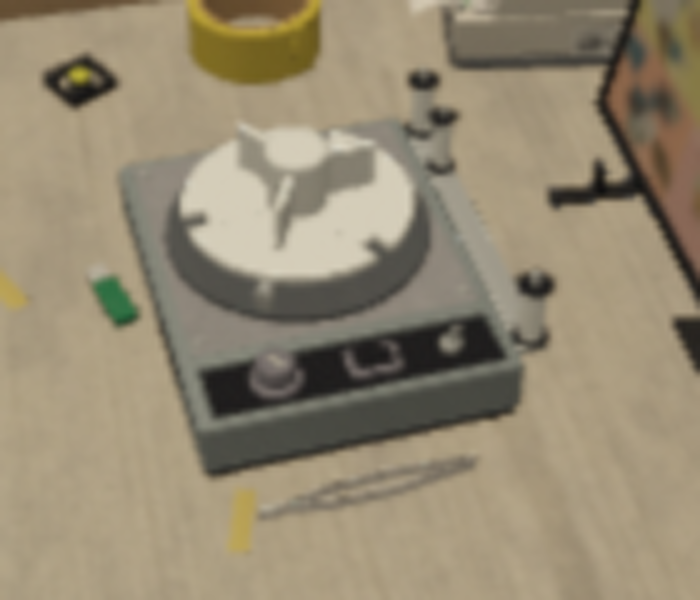

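```bash
cat > h.py <<'E'
import numpy as np,cv2
from workcell import r
def cloud(n,d):
    c=r.camera_info(n);K=c['K'];P=c['pose']
    v,u=np.mgrid[:d.shape[0],:d.shape[1]]
    p=np.stack([(u-K[0,2])/K[0,0]*d,-(v-K[1,2])/K[1,1]*d,-d],-1)
    return p@P[:3,:3].T+P[:3,3]
def ray(n,uv,z):
    c=r.camera_info(n);K=np.array(c['K']);P=np.array(c['pose'])
    uv=np.atleast_2d(uv).astype(float)
    d=np.stack([(uv[:,0]-K[0,2])/K[0,0],-(uv[:,1]-K[1,2])/K[1,1],-np.ones(len(uv))],-1)@P[:3,:3].T
    o=P[:3,3]; t=(z-o[2])/d[:,2]
    return o+d*t[:,None]
def proj(n,p):
    c=r.camera_info(n);K=np.array(c['K']);P=np.array(c['pose'])
    q=(np.atleast_2d(p)-P[:3,3])@P[:3,:3]
    return np.stack([K[0,0]*q[:,0]/-q[:,2]+K[0,2],-K[1,1]*q[:,1]/-q[:,2]+K[1,2]],-1)
E
python3 - <<'E'
from h import *
for n in ("top","side"):
    a=np.load(n+"0.npz");W=cloud(n,a['d'])
    np.save(n+"W.npy",W)
W=np.load("topW.npy")
for name,(u,v) in dict(table=(300,200),box=(90,170),box2=(30,250),boxL=(30,180),disc=(228,168),hub=(229,181),mon=(255,57),mon2=(170,65),roller=(198,150),grip=(5,305),grip2=(15,300),tape=(140,197)).items():
    print(name,W[v,u].round(3))
# objects taller than 0.15 in working region
d=np.load("top0.npz")['d']
m=(d>0)&(W[...,2]>0.15)&(W[...,0]>0.0)&(W[...,0]<0.9)
print(W[m].min(0),W[m].max(0))
for y0 in np.arange(-0.6,0.9,0.1):
    k=m&(W[...,1]>y0)&(W[...,1]<y0+.1)
    if k.any(): print(round(y0,2),k.sum(),W[k][:,0].min().round(3),W[k][:,0].max().round(3),W[k][:,2].max().round(3))
print(proj("top",[0.207,0.509,0.204]),proj("side",[0.207,0.509,0.204]))
E
```

```text
table [ 0.44  -0.241  0.   ]
box [0.521 0.324 0.193]
box2 [0.318 0.476 0.189]
boxL [0.493 0.453 0.239]
disc [ 0.534 -0.027  0.076]
hub [ 0.491 -0.032  0.118]
mon [ 0.798 -0.111  0.232]
mon2 [0.78  0.107 0.234]
roller [0.585 0.057 0.093]
grip [0.207 0.453 0.329]
grip2 [ 0.032  1.052 -0.752]
tape [0.458 0.235 0.045]
[ 2.87465621e-05 -3.51934270e-01  1.50024727e-01] [0.81628341 0.5191938  0.57822123]
-0.4 486 0.774 0.816 0.24
-0.3 915 0.773 0.811 0.24
-0.2 911 0.767 0.808 0.24
-0.1 2505 0.0 0.801 0.24
-0.0 1678 0.0 0.797 0.24
0.1 263 0.751 0.793 0.239
0.2 651 0.115 0.323 0.578
0.3 5998 0.132 0.604 0.578
0.4 5802 0.142 0.602 0.351
0.5 245 0.337 0.589 0.238
[[ 12.67618943 295.65488326]] [[165.09573594  76.85946497]]
```

Run:
```python
from h import *
a=np.load("top0.npz"); im=a['im']; W=np.load("topW.npy")
S=5; x0,y0=180,125
z=cv2.resize(im[125:245,180:310],None,fx=S,fy=S,interpolation=cv2.INTER_CUBIC)
g=cv2.cvtColor(z,cv2.COLOR_BGR2GRAY)
def px(p): p=np.asarray(p,float); return (p+0.5)/S-0.5+[x0,y0]
m=((g>130).astype(np.uint8))
roi=np.zeros_like(m);cv2.circle(roi,(247,285),131,1,-1)
m*=roi
cs,_=cv2.findContours(m,cv2.RETR_EXTERNAL,cv2.CHAIN_APPROX_NONE)
c=max(cs,key=cv2.contourArea)[:,0]
p=ray("top",px(c),0.077)[:,:2]
# robust circle fit
cen=p.mean(0)
for _ in range(30):
    rr=np.hypot(*(p-cen).T); k=(rr>np.percentile(rr,98)-0.004)
    A=np.c_[2*p[k],np.ones(k.sum())];b=(p[k]**2).sum(1);s=np.linalg.lstsq(A,b,rcond=None)[0];cen=s[:2];R=np.sqrt(s[2]+cen@cen)
print("disc centre",cen.round(4),"R",R.round(4),"n",k.sum())
# notches: angular profile at r 58..68
th=np.radians(np.arange(0,360,0.25)); acc=0
for rad in np.arange(.059,.0665,.001):
    q=np.c_[cen[0]+rad*np.cos(th),cen[1]+rad*np.sin(th),np.full(len(th),.077)]
    uv=(proj("top",q)-[x0,y0]+.5)*S-.5
    acc=acc+cv2.remap(g,uv[:,0].astype(np.float32)[None],uv[:,1].astype(np.float32)[None],cv2.INTER_LINEAR)[0].astype(float)
acc/=8
w=np.clip(150-acc,0,None)
def cents(w):
    lab=w>0; out=[]
    n,l=cv2.connectedComponents(lab.astype(np.uint8)[:,None])
    for i in range(1,n):
        k=l[:,0]==i
        if w[k].sum()>300: 
            a=np.angle((w[k]*np.exp(1j*th[k])).sum(),deg=True); out.append((round(a%360,2),k.sum()*.25))
    return out
print("notch",cents(w))
# dogs outer ends r 73..77 at z .070
acc=0
for rad in np.arange(.0735,.0775,.001):
    q=np.c_[cen[0]+rad*np.cos(th),cen[1]+rad*np.sin(th),np.full(len(th),.071)]
    uv=(proj("top",q)-[x0,y0]+.5)*S-.5
    acc=acc+cv2.remap(g,uv[:,0].astype(np.float32)[None],uv[:,1].astype(np.float32)[None],cv2.INTER_LINEAR)[0].astype(float)
acc/=4; base=np.median(acc); print("base",base)
print("dog",cents(np.clip(acc-base-20,0,None)))
# hub top depth
d=np.load("top0.npz")['d']
k=(W[...,2]>.112)&(np.hypot(W[...,0]-cen[0],W[...,1]-cen[1])<.03)
print("hub",W[k].mean(0),k.sum())
np.save("wprof.npy",acc)
```

```text
disc centre [ 0.4953 -0.0289] R 0.0692 n 634
notch [(np.float64(69.25), np.float64(15.0)), (np.float64(189.51), np.float64(14.5)), (np.float64(309.02), np.float64(14.75))]
base 89.5
dog [(np.float64(7.64), np.float64(6.5)), (np.float64(128.04), np.float64(7.0)), (np.float64(246.76), np.float64(7.0))]
hub [ 0.49403524 -0.0294312   0.11675868] 140
```

Run:
```python
from h import *
from scipy.spatial.transform import Rotation as Ro
q=r.get_state()['tool_rot']; R=Ro.from_quat([q[1],q[2],q[3],q[0]]).as_matrix(); print(R.round(3))
for c in 'xz':
  v=R[:,0 if c=='x' else 2]; print(c,np.degrees(np.arctan2(v[1],v[0])))
```

```text
[[ 0.377 -0.001 -0.926]
 [ 0.926 -0.002  0.377]
 [-0.002 -1.     0.   ]]
x 67.8369937892686
z 157.83696904213895
```

Request:
{"name": "servo_tool", "arguments": {
  "increments": [0, 0, -20, 0, 0, 0, 0, -20, 0, 0, 0, -20, 0, -26, 0, 0, -22, 0, -28, 0, 0, -22, 0, -28, 0, 0, -22, 0, -28, 0, 0, -22, 0, -28, 0, 0, -22, 0, -28, 0]
}}

```text
t: 0.77
tool_pos: [0.3124, 0.3247, 0.245]
tool_rot: [-0.587, 0.587, 0.395, -0.395]
force: [0.3, -0.0, 0.3]
finger_gap: 0.468
```

Request:
{"name": "servo_tool", "arguments": {
  "increments": [0, -22, 0, -28, 0, 0, -22, 0, -28, 0, 0, -22, 0, -28, 0, 0, -22, 0, -28, 0, 0, -22, 0, -28, 0, 0, -22, 0, -28, 0, 0, -22, 0, -28, 0, 0, -22, 0, -28, 0]
}}

```text
t: 1.43
tool_pos: [0.4535, 0.0771, 0.2451]
tool_rot: [0.587, -0.587, -0.394, 0.395]
force: [-0.4, -0.3, -0.2]
finger_gap: 0.009
```

Request:
{"name": "servo_tool", "arguments": {
  "increments": [0, -22, 0, -28, 0, 0, -22, 0, -26, 0, 0, 0, 0, 0, 0.1, 0, 0, 0, 0, 0.1, 0, 0, 0, 0, 0.1, 0, 0, 0, 0, 0.1, 0, 0, 0, 0, 0.1, 0, 0, 0, 0, 0]
}}

```text
t: 2.1
tool_pos: [0.4864, 0.0177, 0.2448]
tool_rot: [0.667, -0.666, -0.236, 0.237]
force: [0.0, 0.3, -0.3]
finger_gap: 0.001
```

Request:
{"name": "servo_tool", "arguments": {
  "increments": [0, 0, 30, 0, 0, 0, 0, 30, 0, 0, 0, 0, 30, 0, 0, 0, 0, 30, 0, 0, 0, 0, 0, 0, 0]
}}

```text
t: 2.52
tool_pos: [0.4817, 0.0182, 0.1183]
tool_rot: [0.668, -0.664, -0.233, 0.242]
force: [-0.6, 0.1, -1.9]
finger_gap: 0.011
```

```bash
cat > shot.py <<'E'
import sys
from h import *
t=sys.argv[1]
b=dict(top=(125,245,180,310),side=(125,265,180,350))
out=[]
for n in sys.argv[2:]:
    im,d=r.get_image(n); np.savez(f"{n}_{t}.npz",im=im,d=d)
    a=b[n]; cv2.imwrite(f"pics/{n}_{t}.png",cv2.resize(im[a[0]:a[1],a[2]:a[3]],None,fx=4,fy=4,interpolation=cv2.INTER_CUBIC))
s=r.get_state(); print(s['t'],s['tool_pos'].round(4) if hasattr(s['tool_pos'],'round') else s['tool_pos'],s['force'],s['q'])
E
python3 shot.py a side top
```

```text
2.6167 [0.4858 0.0179 0.1247] [ 0.15819998 -0.29258874  0.19804648] [-7.99924637e-02 -2.26363555e-02  1.64458042e+00  1.06806714e-04
  1.52256707e+00 -7.65581234e-01]
```

View pics/side_a.png

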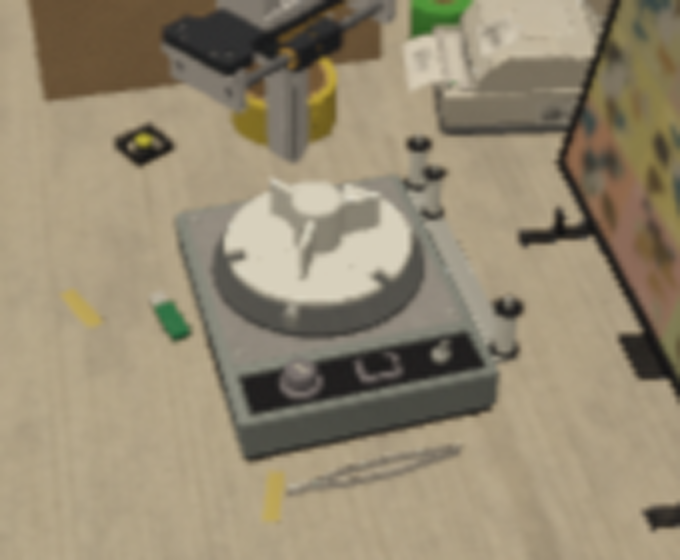

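View pics/top_a.png

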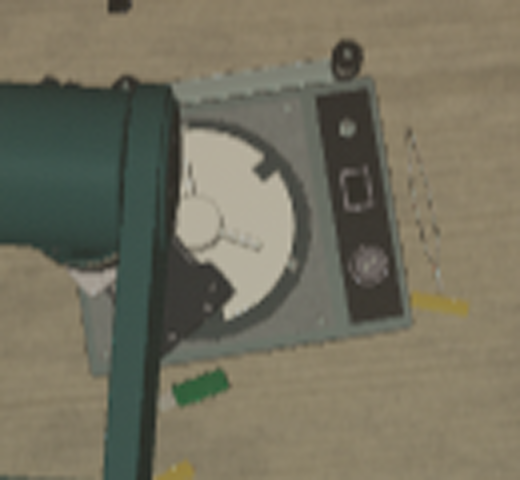

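Request:
{"name": "servo_tool", "arguments": {
  "increments": [0, 0, 10, 0, 0, 0, 0, 10, 0, 0, 0, 0, 10, 0, 0, 0, 0, 7, 0, 0, 0, 0, 0, 0, 0]
}}

```text
t: 3.03
tool_pos: [0.4855, 0.0178, 0.0866]
tool_rot: [0.667, -0.666, -0.236, 0.238]
force: [0.6, -0.5, -0.5]
finger_gap: 0.007
```

Request:
{"name": "servo_tool", "arguments": {
  "increments": [0, -4, 0, 0, 0, 0, -2, 0, 0, 0, 0, -1, 0, 0, 0, 0, -1, 0, 0, 0]
}}

```text
t: 3.37
tool_pos: [0.4809, 0.0127, 0.0891]
tool_rot: [-0.666, 0.666, 0.238, -0.236]
force: [0.5, 0.6, 0.1]
finger_gap: 0.002
```

Request:
{"name": "servo_tool", "arguments": {
  "increments": [0, -2.1, 0, 0.7, -0.05, 0, -2.1, 0, 0.7, -0.05, 0, -2.1, 0, 0.7, -0.05, 0, -2.1, 0, 0.7, -0.05, 0, 0, 0, 0, 0]
}}

```text
t: 3.78
tool_pos: [0.4731, 0.0089, 0.0891]
tool_rot: [-0.639, 0.639, 0.303, -0.302]
force: [1.2, 0.4, -0.9]
finger_gap: 0.005
```

```bash
python3 shot.py b side
```

```text
3.8333 [0.4731 0.0089 0.0891] [ 1.8403098   0.48672403 -0.84616816] [-1.01271566e-01 -3.22719998e-02  1.72693636e+00  2.82606301e-04
  1.44493392e+00 -9.84223105e-01]
```

View pics/side_b.png

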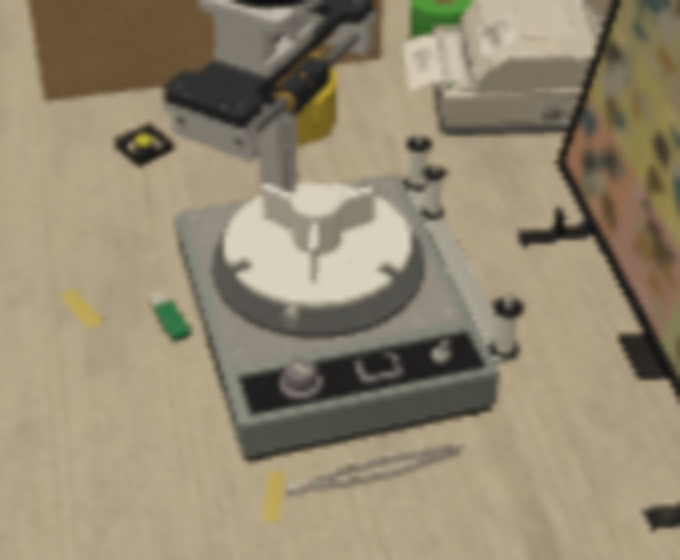

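```bash
cat > ang.py <<'E'
import sys
from h import *
def prof(n,im,zt,lo=.059,hi=.0665,cen=(.4947,-.029),rng=(180,350)):
    g=cv2.cvtColor(im,cv2.COLOR_BGR2GRAY)
    th=np.radians(np.arange(*rng,.25)); acc=[]
    for rad in np.arange(lo,hi,.001):
        q=np.c_[cen[0]+rad*np.cos(th),cen[1]+rad*np.sin(th),np.full(len(th),zt)]
        uv=proj(n,q).astype(np.float32)
        acc.append(cv2.remap(g,uv[:,0][None],uv[:,1][None],cv2.INTER_CUBIC)[0].astype(float))
    return np.degrees(th),np.mean(acc,0)
def cents(t,a):
    w=np.clip(np.percentile(a,70)-35-a,0,None); n,l=cv2.connectedComponents((w>0).astype(np.uint8)[:,None]); o=[]
    for i in range(1,n):
        k=l[:,0]==i
        if w[k].sum()>150: o.append((round((w[k]*t[k]).sum()/w[k].sum(),2),k.sum()*.25,round(w[k].sum())))
    return o
for f in sys.argv[2:]:
    im=np.load(f"side{f}.npz")['im']; print(f,cents(*prof("side",im,float(sys.argv[1]))))
E
python3 ang.py 0.077 0 _a _b; python3 ang.py 0.073 0 _b
```

```text
0 [(np.float64(192.1), np.float64(13.75), 2274), (np.float64(309.96), np.float64(10.75), 1169)]
_a [(np.float64(192.11), np.float64(13.75), 2305), (np.float64(309.97), np.float64(10.75), 1168)]
_b [(np.float64(202.97), np.float64(12.75), 2110), (np.float64(318.34), np.float64(10.75), 1180)]
0 [(np.float64(188.07), np.float64(14.0), 2238), (np.float64(312.75), np.float64(11.75), 1875)]
_b [(np.float64(199.15), np.float64(13.0), 2150), (np.float64(321.72), np.float64(11.25), 1712)]
```

Request:
{"name": "servo_tool", "arguments": {
  "increments": [0, -2.1, 0, 0.7, -0.05, 0, -2.1, 0, 0.7, -0.05, 0, -2.1, 0, 0.7, -0.05, 0, -2.1, 0, 0.7, -0.05, 0, -2.1, 0, 0.7, -0.05, 0, -2.1, 0, 0.7, -0.05, 0, -2.1, 0, 0.7, -0.05, 0, 0, 0, 0, 0]
}}

```text
t: 4.5
tool_pos: [0.4614, -0.0009, 0.089]
tool_rot: [-0.577, 0.577, 0.41, -0.408]
force: [1.9, 1.9, 0.5]
finger_gap: 0.004
```

Request:
{"name": "servo_tool", "arguments": {
  "increments": [0, -2.1, 0, 0.7, -0.05, 0, -2.1, 0, 0.7, -0.05, 0, -2.1, 0, 0.7, -0.05, 0, -2.1, 0, 0.7, -0.05, 0, -2.1, 0, 0.7, -0.05, 0, -2.1, 0, 0.7, -0.05, 0, 0, 0, 0, 0]
}}

```text
t: 5.08
tool_pos: [0.4545, -0.0118, 0.089]
tool_rot: [0.51, -0.509, -0.491, 0.49]
force: [1.6, 3.6, 1.1]
finger_gap: 0.004
```

```bash
python3 shot.py c side; python3 ang.py 0.077 0 _c
```

```text
5.1333 [ 0.4546 -0.0119  0.089 ] [1.17091388 3.01564252 1.63827211] [-1.52143978e-01 -7.38374258e-02  1.76658293e+00  1.56394316e-03
  1.44774615e+00 -1.68372878e+00]
0 [(np.float64(192.1), np.float64(13.75), 2274), (np.float64(309.96), np.float64(10.75), 1169)]
_c [(np.float64(237.88), np.float64(12.25), 1920), (np.float64(348.34), np.float64(4.25), 364)]
```

View pics/side_c.png

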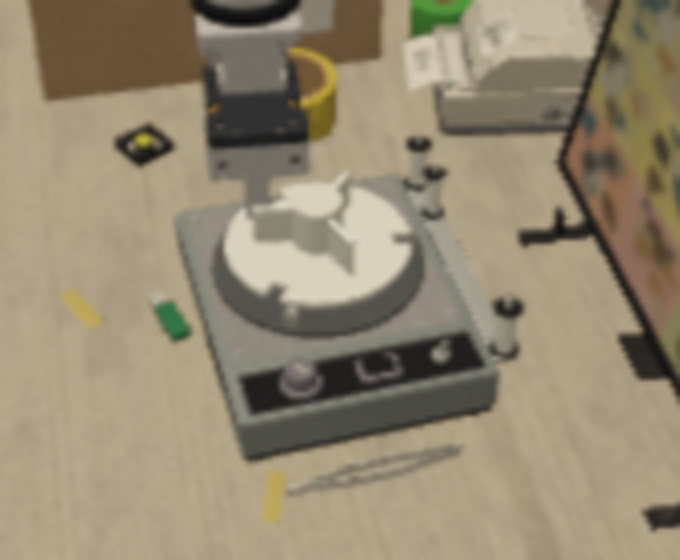

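Run:
```python
from h import *
from ang import prof
im=np.load("side_c.npz")['im']
for rad in (.073,.075,.077):
    t,a=prof("side",im,.070,rad,rad+.0005,rng=(225,275)); 
    w=np.clip(a-np.median(a)-20,0,None); print(rad,(w*t).sum()/w.sum(),a.max(),np.median(a))
```

```text
0.073 250.07217573221757 153.0 93.0
0.075 250.17702394526796 149.0 85.0
0.077 250.393536121673 142.0 83.0
```

Request:
{"name": "servo_tool", "arguments": {
  "increments": [0, -0.9, 0, 0.3, -0.02, 0, -0.9, 0, 0.3, -0.02, 0, -0.9, 0, 0.3, -0.02, 0, -0.9, 0, 0.3, -0.02, 0, -0.9, 0, 0.3, -0.02, 0, -0.9, 0, 0.3, -0.02, 0, -0.9, 0, 0.3, -0.02]
}}

```text
t: 5.72
tool_pos: [0.4522, -0.0184, 0.0888]
tool_rot: [-0.473, 0.473, 0.526, -0.525]
force: [0.1, 1.3, -0.3]
finger_gap: 0.004
```

```bash
python3 shot.py d side; python3 ang.py 0.077 _d
```

```text
5.7667 [ 0.4517 -0.0194  0.0884] [ 0.32009212 -0.04540581 -1.09057017] [-1.67272231e-01 -7.75803315e-02  1.77130161e+00 -1.43355814e-03
  1.44853201e+00 -1.84244832e+00]
_d [(np.float64(246.21), np.float64(12.25), 1702)]
```

View pics/side_d.png

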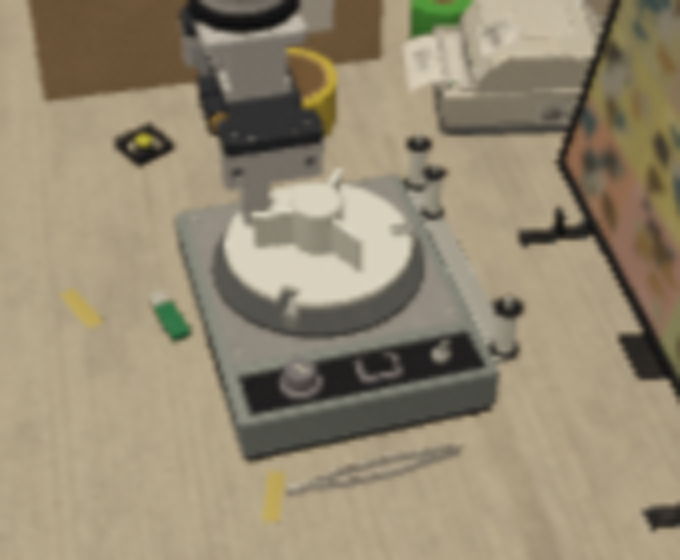

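Request:
{"name": "servo_tool", "arguments": {
  "increments": [0, -0.6, 0, 0.2, -0.015, 0, -0.6, 0, 0.2, -0.015, 0, -0.6, 0, 0.2, -0.015, 0, -0.6, 0, 0.2, -0.015, 0, 0, 0, 0, 0]
}}

```text
t: 6.18
tool_pos: [0.4513, -0.0216, 0.0883]
tool_rot: [0.458, -0.457, -0.539, 0.539]
force: [-0.5, 0.3, 0.6]
finger_gap: 0.006
```

```bash
python3 shot.py e side; python3 ang.py 0.077 _e; python3 ang.py 0.073 _e
python3 - <<'E'
from h import *
for t in "0 _a _b _c _d _e".split():
    a=np.load(f"side{t}.npz"); W=cloud("side",a['d'].astype(float)); q=np.hypot(W[...,0]-.4947,W[...,1]+.029)
    k=(q<.016)&(W[...,2]>.09); print(t,k.sum(),np.median(W[k][:,2]))
    k=(q>.052)&(q<.064)&(W[...,2]>.06)&(W[...,1]<-.03);print("   disc",k.sum(),np.median(W[k][:,2]))
E
```

```text
6.2333 [ 0.4514 -0.0215  0.0883] [-0.9405564  -0.21657015  0.72555605] [-1.73109181e-01 -7.83185770e-02  1.77216561e+00 -1.62345144e-04
  1.44821845e+00 -1.90688115e+00]
_e []
_e [(np.float64(251.91), np.float64(10.25), 503)]
0 58 0.11700645330390053
   disc 160 0.07782819644929378
_a 576 0.3904345940329855
   disc 429 0.2600931121605806
_b 430 0.32041483707539964
   disc 471 0.40371219912243395
_c 222 0.3129549987574743
   disc 884 0.35025961733948896
_d 155 0.30483168178435355
   disc 915 0.34068685477675037
_e 151 0.28912447821102083
   disc 847 0.32058617970564646
```

View pics/side_e.png

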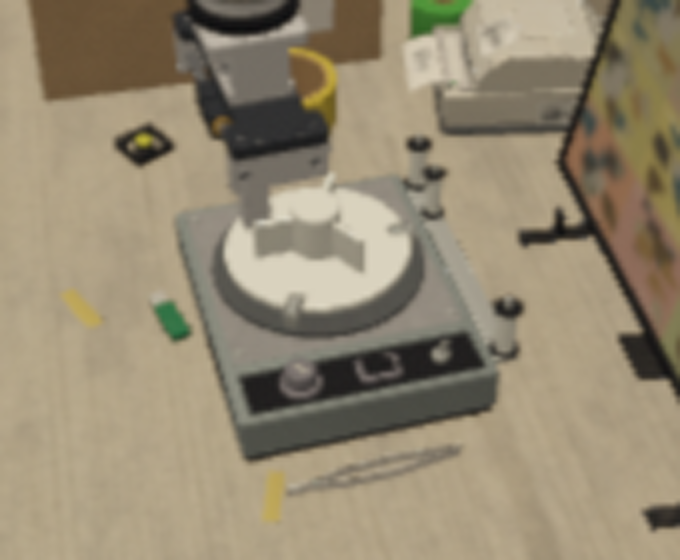

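Run:
```python
from h import *
for t in "0 _c _d _e".split():
    a=np.load(f"side{t}.npz"); W=cloud("side",a['d'].astype(float)); q=np.hypot(W[...,0]-.4947,W[...,1]+.029)
    k=(q<.013)&(W[...,2]>.09)&(W[...,2]<.125); 
    k2=(q>.052)&(q<.064)&(W[...,2]>.06)&(W[...,2]<.09)&(W[...,1]<-.035)
    print(t,k.sum(),np.median(W[k][:,2]),k2.sum(),np.median(W[k2][:,2]))
```

```text
0 37 0.11699147123435039 150 0.07782819644929378
_c 34 0.11692915150353766 150 0.07796269565695663
_d 32 0.11666696741121219 162 0.07781790716776343
_e 37 0.11107795541712129 155 0.07177978899711357
```

Request:
{"name": "servo_tool", "arguments": {
  "increments": [0, 3, 0, 0, 0, 0, 3, 0, 0, 0, 0, 0, -15, 0, 0, 0, 0, -20, 0, 0, 0, 0, -15, 0, 0, 0, -10, 0, -20, 0, 0, -10, 0, -21, 0, 0, 0, 0, 0, 0]
}}

```text
t: 6.9
tool_pos: [0.4972, -0.0292, 0.1388]
tool_rot: [-0.457, 0.459, 0.539, -0.539]
force: [-0.3, -0.0, -0.2]
finger_gap: 0.005
```

```bash
python3 shot.py f side top
python3 - <<'E'
from h import *
a=np.load("side_f.npz"); W=cloud("side",a['d'].astype(float)); q=np.hypot(W[...,0]-.4947,W[...,1]+.029)
k=(q<.022)&(W[...,2]>.105)&(W[...,2]<.12);print(W[k].mean(0),k.sum())
E
```

```text
7.0 [ 0.4943 -0.0283  0.1381] [-0.98209003 -0.64105827  0.26104092] [-1.71877663e-01 -1.09181002e-02  1.60613465e+00  1.27700845e-04
  1.54769190e+00 -1.90584484e+00]
[ 0.49456663 -0.03365425  0.11027065] 95
```

View pics/side_f.png

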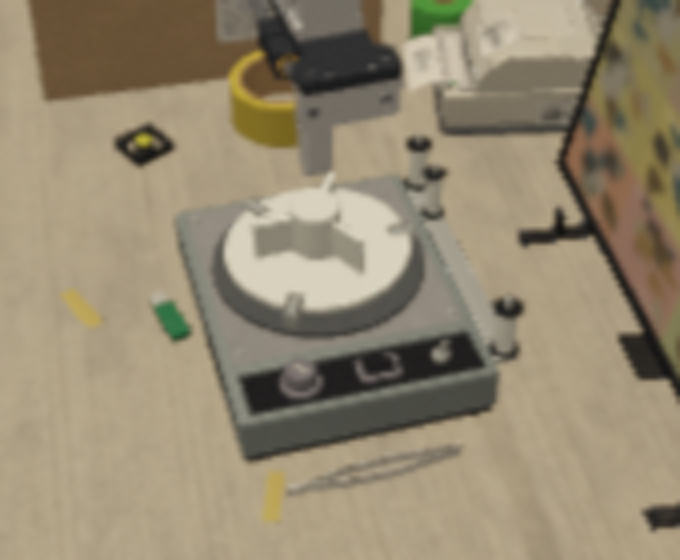

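Request:
{"name": "servo_tool", "arguments": {
  "increments": [0, 0, 10, 0, 0, 0, 0, 8, 0, 0, 0, 0, 4, 0, 0, 0, 0, 1.5, 0, 0, 0, 0, 1.5, 0, 0, 0, 0, 1.5, 0, 0]
}}

```text
t: 7.5
tool_pos: [0.4941, -0.0284, 0.1119]
tool_rot: [-0.458, 0.458, 0.539, -0.539]
force: [0.7, 0.2, 0.4]
finger_gap: 0.006
```

Request:
{"name": "servo_tool", "arguments": {
  "increments": [0, 0, 1, 0, 0, 0, 0, 1, 0, 0, 0, 0, 1, 0, 0, 0, 0, 1, 0, 0]
}}

```text
t: 7.83
tool_pos: [0.4954, -0.0286, 0.1099]
tool_rot: [-0.457, 0.458, 0.54, -0.538]
force: [-1.0, 0.4, 9.8]
finger_gap: 0.005
```

Request:
{"name": "servo_tool", "arguments": {
  "increments": [0, 0, 1, 0, 0, 0, 0, 1, 0, 0, 0, 0, 1, 0, 0]
}}

```text
t: 8.08
tool_pos: [0.4965, -0.0288, 0.1093]
tool_rot: [-0.456, 0.46, 0.54, -0.538]
force: [-1.9, -0.5, 16.0]
finger_gap: 0.004
```

Request:
{"name": "servo_tool", "arguments": {
  "increments": [0, 0, 1, 0, 0, 0, 0, 1, 0, 0, 0, 0, 1, 0, 0]
}}

```text
t: 8.33
tool_pos: [0.4958, -0.0288, 0.1041]
tool_rot: [-0.456, 0.459, 0.54, -0.538]
force: [-0.1, 0.3, -0.3]
finger_gap: 0.005
```

Request:
{"name": "servo_tool", "arguments": {
  "increments": [0, 0, 1, 0, 0, 0, 0, 1, 0, 0, 0, 0, 0, 0, 0]
}}

```text
t: 8.58
tool_pos: [0.4942, -0.0285, 0.1003]
tool_rot: [0.458, -0.457, -0.539, 0.539]
force: [-1.6, -0.1, 4.5]
finger_gap: 0.008
```

Request:
{"name": "servo_tool", "arguments": {
  "increments": [0, 0, 1, 0, 0, 0, 0, 1, 0, 0, 0, 0, 0, 0, 0]
}}

```text
t: 8.83
tool_pos: [0.4942, -0.0285, 0.1002]
tool_rot: [-0.457, 0.458, 0.539, -0.539]
force: [-5.0, 0.9, 12.8]
finger_gap: 0.005
```

Request:
{"name": "servo_tool", "arguments": {
  "increments": [0, 0, 1, 0, 0, 0, 0, 0, 0, 0]
}}

```text
t: 9.0
tool_pos: [0.4942, -0.0285, 0.1002]
tool_rot: [-0.457, 0.458, 0.539, -0.539]
force: [-6.7, 1.3, 17.2]
finger_gap: 0.002
```

Request:
{"name": "servo_tool", "arguments": {
  "increments": [0, 0, -3, 0, 0, 0, 0, -5, 0, 0, 0, 0, -15, 0, 0, 0, 0, -25, 0, 0, 0, 0, -30, 0, 0, 0, 0, -30, 0, 0]
}}

```text
t: 9.5
tool_pos: [0.4934, -0.0283, 0.2044]
tool_rot: [0.459, -0.456, -0.538, 0.54]
force: [0.2, -0.0, 0.2]
finger_gap: 0.001
```

Request:
{"name": "servo_tool", "arguments": {
  "increments": [0, 20, 0, 20, 0, 0, 20, 0, 25, 0, 0, 20, 0, 25, 0, 0, 20, 0, 25, 0, 0, 20, 0, 25, 0, 0, 20, 0, 20, 0, 0, 0, 0, 0, 0]
}}

```text
t: 10.08
tool_pos: [0.3335, 0.069, 0.2046]
tool_rot: [-0.457, 0.456, 0.54, -0.54]
force: [1.1, -0.2, -0.5]
finger_gap: 0.005
```

```bash
python3 shot.py g side top
python3 - <<'E'
from h import *
for n,t in (("side","_f"),("side","_g"),("top","_g")):
    a=np.load(f"{n}{t}.npz"); W=cloud(n,a['d'].astype(float)); q=np.hypot(W[...,0]-.4947,W[...,1]+.029)
    k=(q<.013)&(W[...,2]>.09)&(W[...,2]<.125)
    an=np.degrees(np.arctan2(W[...,1]+.029,W[...,0]-.4947))
    print(n,t,k.sum(),np.median(W[k][:,2]))
    for s in range(-180,180,60):
        k2=(q>.052)&(q<.066)&(W[...,2]>.045)&(W[...,2]<.09)&(an>s)&(an<s+60)
        print("  ",s,k2.sum(),np.median(W[k2][:,2]) if k2.any() else None)
E
```

```text
10.1833 [0.3364 0.0674 0.2047] [0.57725308 0.41712791 0.2909431 ] [ 3.23304372e-02 -3.92029268e-01  1.78796228e+00 -2.39308456e-04
  1.74506413e+00 -1.70335756e+00]
side _f 37 0.11080360386597488
   -180 79 0.0706992405708653
   -120 86 0.07193025978876999
   -60 69 0.07279059892000228
   0 61 0.07287916220246027
   60 25 0.07150457378586905
   120 54 0.07081434148091803
side _g 38 0.10117769692389278
   -180 70 0.0617236209928404
   -120 67 0.06251378063457891
   -60 66 0.06227424184589342
   0 60 0.06251407756105798
   60 26 0.061696028538829606
   120 60 0.0622449332884229
top _g 64 0.10124286739266497
   -180 102 0.06212647616644862
   -120 99 0.062443193449162715
   -60 101 0.0621455066980674
   0 97 0.06236728169306183
   60 103 0.06225028680718481
   120 102 0.06210659550961306
```

View pics/side_g.png

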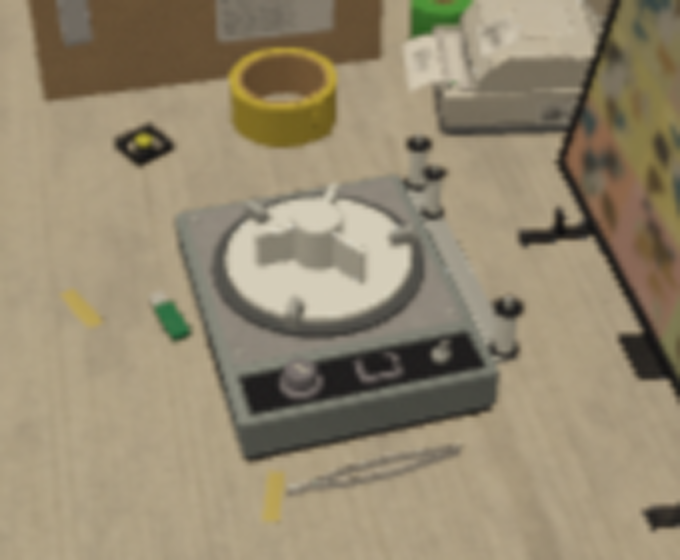

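View pics/top_g.png

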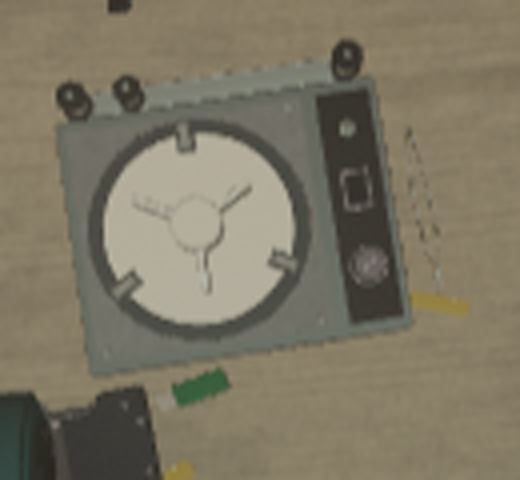

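The disc lies level all round: its top is at 62 mm (61 nominal) and the hub top at 101 mm (100 nominal). All three dogs stand in the notches, the nearby bystanders are where they were, and the arm is clear.

```bash
python3 -c "
from workcell import r
print(r.hand_in())"
```

```text
the job is handed in; nothing more can be done
None
```

The core holder is turned onto the drive dogs, pressed past the spring catches and lying flat on the drive plate. I handed it in at about 10 s of the 40 s allowed.

- **Turning:** I pushed one fin with the closed fingertip and turned the holder about 58° counter-clockwise, using a few newtons. The notches dropped over the dogs: the hub top fell from 117 to 111 mm.
- **Pressing:** I pressed the hub down slowly. The last reading before the catches gave was 16 N. At the bottom I pushed to 17 N and the fingertip stayed at 100.2 mm, so the holder was against the plate. All readings were well under the 45 N limit.
- **Last checks:** In both camera views the hub top reads about 101 mm (100 expected). The disc's top face reads 62 mm all round (61 expected), level to within 1 mm. That 1 mm offset is within the camera calibration. All three dogs show in the notches.
- **Surroundings:** The arm is clear, and the memory stick, tweezers, tape and fan look unmoved. I did not compare the meter and the circuit board again at the end, but the arm never went near them.

One reading disagreed: the side camera gave notch and dog angles about 2.5° higher than the top camera. Both shifted alike, so the turn still worked out.

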